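# Fish the dropped sharpening stone out from behind the steriliser

### The arm

A 7-joint arm with a two-finger parallel gripper is mounted at the origin on the work surface. World frame = base frame: x ahead of the robot, y to its left, z up, the work surface at z = 0. Lengths are in m, angles in rad, forces in N, time in s.
With the tool pointing down it reaches from about 0.4 to 0.85 m from the base axis. Payload 4.4 kg.
Tool frame: the origin (TCP) lies midway between the tips of the shut fingers; the grasp point (between the pads) lies 19 mm behind it; z points along the fingers, y is the line along which they close (so a half turn about z gives the same grasp; the last joint's range is limited). The gripper opens to 94 mm and grips with 3 to 60 N. Pads are 16 mm wide; open, the fingers measure 119 mm over their backs; the gripper's body (75 mm by 177 mm) begins 78 mm behind the grasp point.
Start: joints at [1.06, 0.628, 0.038, 1.517, -0.027, 0.996, -0.02], TCP at [0.28, -0.587, 0.176] pointing down, gripper open.
Joint ranges: [-3.06, 3.06], [-0.37, 2.12], [-1.25, 1.32], [0.18, 2.47], [-1.1, 4.24], [0.23, 1.98], [-2.94, 2.94]. Speed limits (rad/s): [2.57, 2.57, 3.14, 3.14, 3.14, 3.14, 3.14].

### API

Orientations are given as a unit quaternion [x, y, z, w].
In Python, from plant import r gives the robot as it stands.
- The arm moves only by the tool send_rows, never from a script. Its argument "steps" is one flat list of numbers, 5 for each row, row after row: the shift along the tool's x, y, z in mm, then the turn about the tool's z in rad, then the opening, from 0 (shut) to 1 (fully open). In form: [x, y, z, turn, grip, x, y, z, turn, grip, ...]. A call has exactly 5 rows; each row shifts and turns the commanded pose from where the row before left it, along the tool's axes as they then stand; what a row does not reach is not made up. A row lasts 1/8 s, in which the tool goes at most 62.5 mm and 10.7 degrees, less where a joint would pass 70% of its speed; a pose out of reach is approached as far as the arm can. A call is refused whole if a number of a shift passes 62.5 or a number of a turn 0.188, either way. A call with a gripper value outside its range is refused whole. The fingers move at their own pace and stop on an object; "newtons" is the grip in N (left out, the last holds). Time passes only in rows, so rows that do not move let the fingers close, or fill a call up. It gives the time, the measured TCP pose, the force, the opening and the grip force at its end, in the units of the state.
- r.get_state(): the state, without advancing time (a new reading comes with each control period).
- r.camera(name): name is "scene" or "top" or "wrist"; returns a dict with "pixels" (420x560x3 uint8, red, green, blue), "fovy" (degrees; the focal length in pixels is half the picture's height over the tangent of half this angle, whatever the lens; pixels are square), "cx", "cy" (the principal point, pixels), "k1" (the pictures are not rectified: a ray, as slopes to the right and down, at radius r is drawn at 1 + k1 r^2 times it, then the intrinsics apply), "position" and "rotation" of the camera in the world. Camera axes: x right, y down, z forward; pixel columns grow to the right and rows downward; lengths in m; the calibration is good to about 2 mm. A picture is of the moment at which its call begins. There is no depth.
- r.job_done(): hands the job in; it is judged then, once.
The state is a dict: "t": time; "joints": joint angles; "qd": joint speeds; "joint_torque": joint torques, N m; "position": TCP position; "ee_rot": TCP orientation; "wrist_force": force on the tool from outside, world axes, zero at the start; "torque": the same for the moment, N m; "width": finger opening in m; "grasp_force": force on a finger pad.
Only numpy, scipy, OpenCV 4.12 (cv2) and the standard library are available. Lean on these libraries where they do the work, as an engineer would, in place of code of your own. Each camera call takes 0.05 s, during which the arm holds its last target. There are 200 camera calls.

### The job

The small sharpening stone has slid down behind the steriliser, hard against the drawer unit, where no hand fits: take the tray hook from its stand, press its silicone foot on the stone and, touching the stone with nothing else, draw it along the gap until all of it lies flat on the open counter, 2 to 6 cm clear of the gap's mouth. Press firmly enough that it follows but gently, as the stone is brittle and the screen is glass. Then hang the hook back on its stand and leave everything else where it is.

Things in the scene. Friction and masses are not known exactly. Their poses are not given: they have to be found in the camera images.
- row: Fixed row, all 140 mm high: white steriliser, drawer unit on its left, glass screen behind both. Origin: on the counter, centre line of the gap between steriliser and screen, at its closed end. x towards the screen, y into the drawer unit. Gap 54 mm wide, y 0 to -260 mm, open on top. Steriliser x -227 to -27; drawer unit x -227 to 27, y 0 to 170; screen x 27 to 35, y -440 to 220.
- gap_mouth (a point): Middle of the gap's open end at counter level (row x = 0, y = -260 mm); axes as the row's. Beyond it, towards -y, the counter is open.
- stone_center (a point): Centre of the sharpening stone, a grey slab 40 (x) by 75 (y, along the gap) by 12 mm thick, 0.08 to 0.15 kg, flat on the counter. It lies against the drawer unit with up to 10 mm play at a side: too tight for the foot behind or beside it. Brittle: over 12 N breaks it. Friction about 0.35 on the counter, 1.2 under the foot; the foot slips if the pressure fades: 6 to 8 N is right.
- hook_grip (a point): Middle of the tray hook's upright handle, an 18 mm square bar from 46 mm below to 40 mm above this point. Hook axes: z up the rod, x to the side the foot is cranked to. Below the handle: square collar 28 mm wide (46 to 54 mm down), 8 mm rod to 114 mm down, then a bend 30 mm out along x to the foot. 0.09 kg.
- hook_collar (a point): Centre of the underside of the hook's collar, 54 mm below hook_grip on the rod's axis; axes as the hook's.
- hook_foot (a point): Lowest point of the hook's foot, a black silicone ball of 16 mm diameter: 172 mm below hook_grip and 30 mm out along the hook's x. Dragging with the foot cranked forward tilts the hook a little in the grip and lifts the foot, so the pressure changes as it moves.
- stand_seat (a point): Where the middle of the collar's underside rests on the fixed hook stand, 140 mm up, between two level prongs 6 mm thick, 10 mm wide. The 14 mm slot runs along the stand's x: open to -x (prongs end 34 mm away), post 22 mm away to +x. Foot plate x -55 to 45, y -45 to 45, 8 mm high. The hook's foot points to about -x: lift it a little and draw it out along -x.
- tweezers_a: Bystander: tweezers lying on top of the drawer unit, 95 mm long, 9 mm high; origin underneath.
- tweezers_b: Bystander: the same, lying on top of the steriliser.
- bowl: Bystander: small steel bowl, 80 mm across, 35 mm high; origin at its underside.
- nail_brush: Bystander: white nail brush, 85 by 30 mm, 32 mm high; origin at its underside.
- cotton_jar: Bystander: white jar with steel lid on top of the drawer unit, 80 mm across, 90 mm high; origin at its underside.
- seam_strip (a point): Top of the fixed aluminium cover strip over the counter's seam, where it crosses the gap's floor (row y = -172 mm): 2 mm high, 48 mm wide along the gap, with a ramp of 20 mm on either side of its 8 mm flat top. The stone rides up and tips over it as it is drawn across, so its top rises and falls by 2 mm or so.
There are look-alikes about, which are no part of the job. What is shaped like the part that bears hook_grip but brown or turquoise is not meant.

How it is judged:
By the outcome, as a careful person would: the job done as asked, in the order asked, and still so for the second after the job is handed in, with the robot touching nothing.
It also fails if it takes over 72 s, if anything falls off the work surface, if the arm or the gripper's body presses on something with over 40 N, if the wrist force passes 120 N, or if a joint passes its speed limit or range.

## Working session

There is one attempt and no reset: what is moved stays moved. The work goes in short steps, Python scripts to look and compute and a tool call to move; the robot and the scene stay as the last step left them, time stands still between calls to the robot, and variables do not carry over. Pictures are saved under pics/ and viewed, at most 10 in all, crops included, and the job is handed in when it is done.

Besides the shell and the picture viewer there is one more tool, called after "Emit:" as name(argument=value, ...) on one line, values as JSON. send_rows: Moves the arm, as the interface text tells. Its arguments: {"type":"object","properties":{"steps":{"type":"array"},"newtons":{"type":"number"}},"required":["steps"]}

```bash
mkdir -p pics; ls
cat > h.py <<'E'
import numpy as np, cv2, pickle
from plant import r
def snap(n,tag):
    c=r.camera(n); pickle.dump(c,open(f'pics/{tag}.pkl','wb'))
    cv2.imwrite(f'pics/{tag}.png',c['pixels'][:,:,::-1]); return c
def load(tag): return pickle.load(open(f'pics/{tag}.pkl','rb'))
def ray(c,u,v):
    f=210/np.tan(np.radians(c['fovy'])/2)
    d=np.array([(u-c['cx'])/f,(v-c['cy'])/f]); s=d.copy()
    for _ in range(30): s=d/(1+c['k1']*(s@s))
    return np.array(c['position']),np.array(c['rotation']).reshape(3,3)@np.array([s[0],s[1],1])
def atz(c,u,v,z):
    p,d=ray(c,u,v); return p+d*(z-p[2])/d[2]
def proj(c,P):
    f=210/np.tan(np.radians(c['fovy'])/2)
    q=np.array(c['rotation']).reshape(3,3).T@(np.array(P)-c['position']); s=q[:2]/q[2]
    s=s*(1+c['k1']*(s@s)); return s*f+[c['cx'],c['cy']]
def tri(obs):
    A=np.zeros((3,3));b=np.zeros(3)
    for c,u,v in obs:
        p,d=ray(c,u,v); d/=np.linalg.norm(d); M=np.eye(3)-np.outer(d,d); A+=M;b+=M@p
    return np.linalg.solve(A,b)
E
python3 - <<'E'
from h import *
for n in ['scene','top']:
    c=snap(n,n+'0'); print(n,c['pixels'].shape,c['fovy'],c['cx'],c['cy'],c['k1'],np.round(c['position'],3),np.round(c['rotation'],3).tolist())
    cv2.imwrite(f'pics/{n}0b.png',cv2.resize(c['pixels'][:,:,::-1],(800,600),interpolation=cv2.INTER_CUBIC))
print(r.get_state())
E
```

```text
pics
scene (420, 560, 3) 48.01757254470701 275.6607103725108 210.42776013733896 0.05082994847353678 [ 1.439 -0.126  0.896] [0.643, 0.617, -0.317, -0.323]
top (420, 560, 3) 48.031468259211394 281.4677504481518 217.64838536183404 -0.01932135221326003 [ 0.196 -0.094  1.754] [-0.697, 0.713, -0.054, 0.049]
{'t': 0.1, 'joints': array([ 1.06020465,  0.62925713,  0.03843607,  1.51819804, -0.02698779,
        0.99628924, -0.02000451]), 'qd': array([ 0.00063585, -0.00171481, -0.00039286, -0.00256571,  0.00037017,
       -0.00127321,  0.00115603]), 'joint_torque': array([ 3.31680203e-03, -5.50789511e+01,  1.14684552e+00, -1.87118483e+01,
       -5.23534580e-02,  1.91834889e-02,  4.84281168e-05]), 'position': array([ 0.27944326, -0.58619179,  0.17516606]), 'ee_rot': array([ 9.75370295e-01,  2.20572258e-01, -1.89961135e-04, -7.94652306e-04]), 'wrist_force': array([ 0.35850981, -0.6197703 , -0.25096375]), 'torque': array([-0.01326086,  0.01681574, -0.04269371]), 'grasp_force': 0.0, 'width': 0.09378860367233845}
```

View pics/scene0b.png

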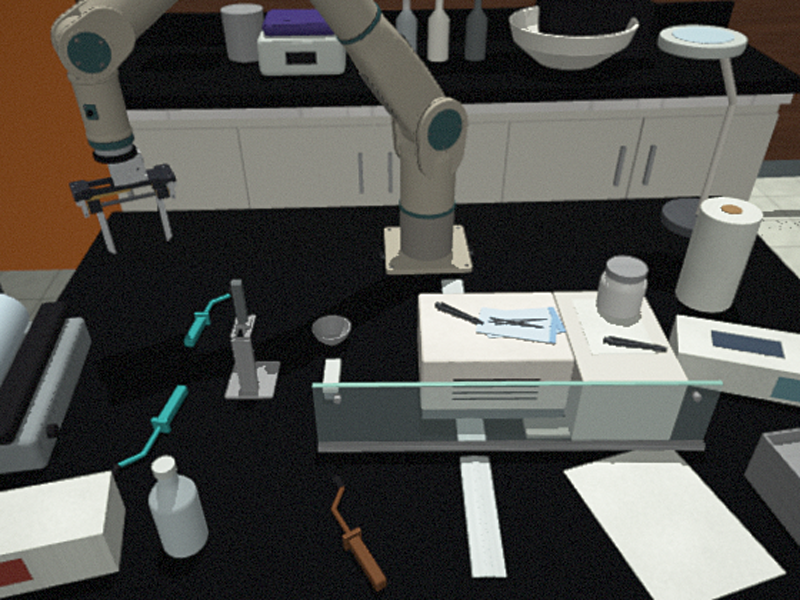

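View pics/top0b.png

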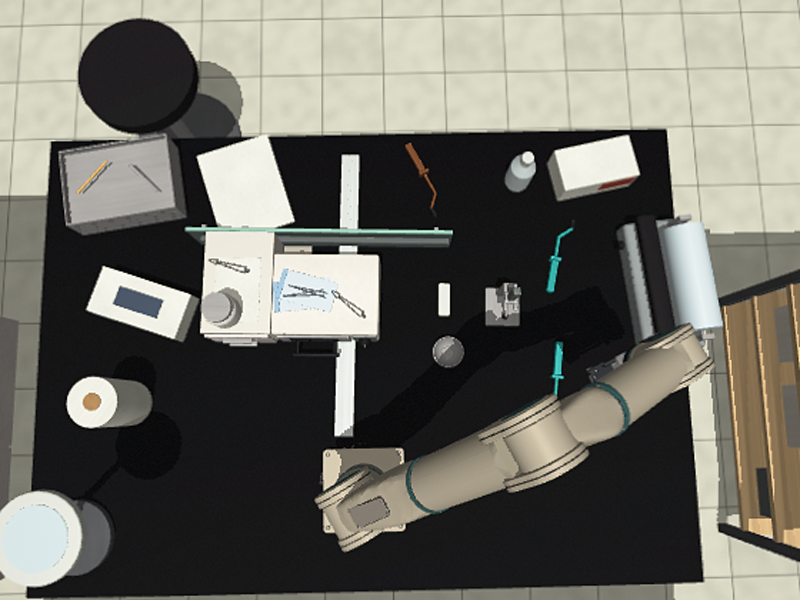

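```bash
sed -i "s/np.array(c\['rotation'\]).reshape(3,3)/R.from_quat(c['rotation']).as_matrix()/; 1a from scipy.spatial.transform import Rotation as R" h.py
python3 - <<'E'
from h import *
a=load('top0')['pixels'][:,:,::-1]; b=load('scene0')['pixels'][:,:,::-1]
def crop(im,u,v,w,h,s): return cv2.resize(im[v:v+h,u:u+w],(w*s,h*s),interpolation=cv2.INTER_CUBIC)
# each tile 400x300
t1=crop(a,330,188,50,50,8)[:300]; t1=crop(a,330,190,50,37,8)
t2=crop(a,125,150,200,100,4)
t3=crop(b,150,190,50,100,6)
t4=crop(b,210,200,300,125,2)
out=np.zeros((600,800,3),np.uint8)
out[:296,:400]=t1; out[:600,400+50:400+350]=t3
out[300:550,:450]=0
cv2.imwrite('pics/c1.png',out)
cv2.imwrite('pics/c2.png',t2)
E
```

```text
(no output)
```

View pics/c1.png

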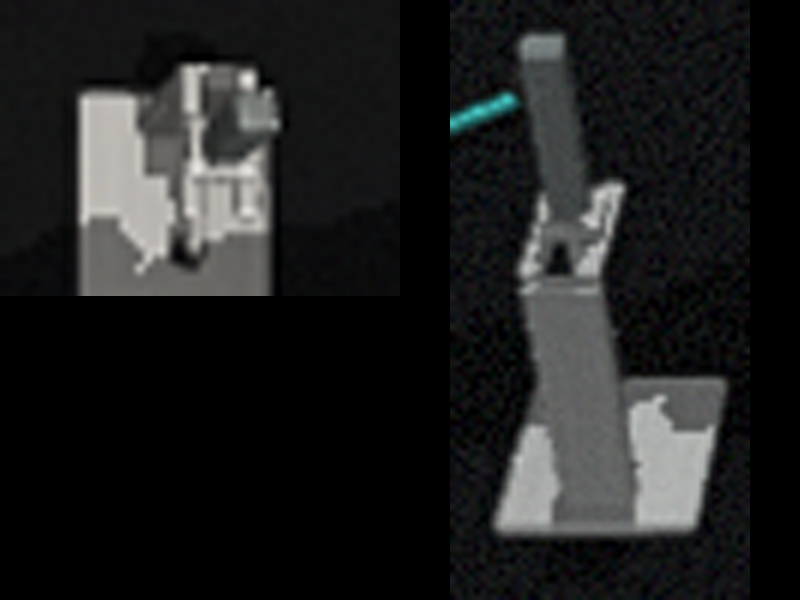

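View pics/c2.png

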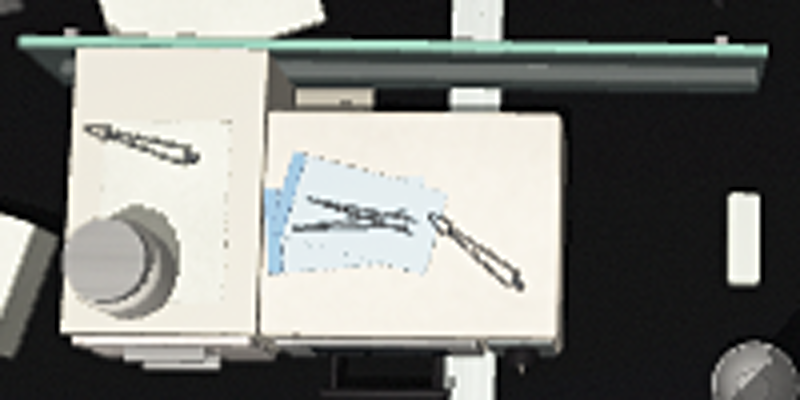

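Run:
```python
from h import *
t=load('top0'); s=load('scene0'); np.set_printoptions(precision=4,suppress=True)
S=lambda x,y:(s,150+(x-450)/6-.4,190+y/6-.4)
T=lambda x,y:(t,330+x/8-.4,190+y/8-.4)
C=lambda x,y:(125+x/4-.4,150+y/4-.4)
print('handle top',tri([S(543,47),T(258,112)]), atz(*S(543,47),.234),atz(*T(258,112),.234))
for n,p in dict(nl=(497,530),nr=(697,530),br=(727,380)).items(): print('plate',n,atz(*S(*p),.006))
for n,p in dict(tl=(80,93),tr=(270,93)).items(): print('plateT',n,atz(*T(*p),.008))
for n,p in dict(drFarL=(77,48),drFarR=(267,50),stFarR=(562,113),stFarL=(268,113),drNearL=(62,333),stNearR=(557,338),scrL=(20,38),scrR=(767,46)).items(): print(n,atz(t,*C(*p),.14))
V=lambda x,y:(s,x*.7-.2,y*.7-.2)
for n,p in dict(scrL=(313,385),scrR=(721,381)).items(): print('sc',n,atz(*V(*p),.14))
for n,p in dict(scrL=(318,450),scrR=(704,447)).items(): print('sc bottom',n,atz(*V(*p),.0))
print('stoneT',[atz(t,*C(*p),.012) for p in [(295,88),(375,88),(295,106),(375,106)]])
print('stoneS',[atz(*V(*p),.012) for p in [(526,437),(570,440),(530,418),(568,418)]])
```

```text
handle top [ 0.46   -0.3716  0.2313] [ 0.464  -0.3707  0.234 ] [ 0.4595 -0.371   0.234 ]
plate nl [ 0.5104 -0.4172  0.006 ]
plate nr [ 0.515  -0.3282  0.006 ]
plate br [ 0.4141 -0.325   0.006 ]
plateT tl [ 0.5097 -0.3286  0.008 ]
plateT tr [ 0.5077 -0.4182  0.008 ]
drFarL [0.6434 0.373  0.14  ]
drFarR [0.6377 0.2055 0.14  ]
stFarR [ 0.575  -0.0532  0.14  ]
stFarL [0.5809 0.2043 0.14  ]
drNearL [0.3909 0.381  0.14  ]
stNearR [ 0.3769 -0.0452  0.14  ]
scrL [0.6537 0.4236 0.14  ]
scrR [ 0.6314 -0.2349  0.14  ]
sc scrL [ 0.6287 -0.2356  0.14  ]
sc scrR [0.6483 0.4219 0.14  ]
sc bottom scrL [ 0.6423 -0.2372  0.    ]
sc bottom scrR [0.6625 0.4249 0.    ]
stoneT [array([0.6351, 0.2026, 0.012 ]), array([0.6333, 0.1268, 0.012 ]), array([0.6176, 0.2025, 0.012 ]), array([0.6159, 0.1268, 0.012 ])]
stoneS [array([0.6396, 0.1236, 0.012 ]), array([0.6494, 0.1975, 0.012 ]), array([0.5953, 0.1395, 0.012 ]), array([0.598 , 0.2069, 0.012 ])]
```

```bash
cat >> h.py <<'E'
np.set_printoptions(precision=4,suppress=True)
def delta(target,yaw_y,cmd=None):
    "target TCP; yaw_y: wanted world angle(deg) of tool y. prints shift in final tool axes (mm), turn (rad), after turn first"
    st=r.get_state(); p=st['position']; M=R.from_quat(st['ee_rot']).as_matrix()
    a=np.degrees(np.arctan2(M[1,1],M[0,1])); d=(np.array(target)-p)*1e3
    turn=-np.radians((yaw_y-a+180)%360-180)
    M2=M@R.from_rotvec([0,0,turn]).as_matrix()
    print('t',st['t'],'p',p,'yawy',a,'tilt',M[:,2],'turn',turn,'now-frame',M.T@d,'after-turn',M2.T@d,'F',st['wrist_force'],'w',st['width'],'g',st['grasp_force'])
E
python3 -c "
from h import *
delta([.463,-.372,.27],-2)"
```

```text
t 0.1 p [ 0.2794 -0.5862  0.1752] yawy -64.51469893280945 tilt [-0.0007  0.0015 -1.    ] turn -1.0910873272705102 now-frame [ 257.8563 -114.5241  -94.6521] after-turn [220.6038 175.8966 -94.6521] F [ 0.3585 -0.6198 -0.251 ] w 0.09378860367233845 g 0.0
```

Emit:
send_rows(steps=[0, 0, -19, -0.182, 1, 0, 0, -19, -0.182, 1, 0, 0, -19, -0.182, 1, 0, 0, -19, -0.182, 1, 0, 0, -19, -0.182, 1])

```text
t: 0.72
position: [0.2794, -0.5864, 0.271]
ee_rot: [0.777, 0.629, 0.0, -0.001]
wrist_force: [-0.0, 0.5, 0.2]
width: 0.0941
grasp_force: 0.0
```

```bash
python3 -c "
from h import *
delta([.463,-.372,.27],-2)"
```

```text
t 0.725 p [ 0.2794 -0.5864  0.271 ] yawy -12.035398961908466 tilt [-0.0005  0.001  -1.    ] turn -0.17515075363652383 now-frame [247.9774 134.8106   1.1499] after-turn [220.6918 175.9597   1.1499] F [-0.0413  0.471   0.2471] w 0.0940865256538805 g 0.0
```

Emit:
send_rows(steps=[0, 0, -10, -0.175, 1, 55, 44, -10, 0, 1, 55, 44, -10, 0, 1, 55, 44, -10, 0, 1, 55.5, 44, 0, 0, 1])

```text
t: 1.35
position: [0.4435, -0.398, 0.3078]
ee_rot: [0.722, 0.692, 0.0, 0.001]
wrist_force: [0.4, -0.4, 0.6]
width: 0.0939
grasp_force: 0.0
```

Run:
```python
from h import *
delta([.463,-.372,.27],-2)
c=snap('wrist','w1'); print(c['position'],c['rotation'],c['fovy'])
print([proj(c,p) for p in [(.464,-.372,.234),(.464,-.372,.14)]])
cv2.imwrite('pics/w1b.png',cv2.resize(c['pixels'][:,:,::-1],(800,600)))
```

```text
t 1.35 p [ 0.4435 -0.398   0.3078] yawy -2.3737043641228763 tilt [ 0.0008 -0.0007 -1.    ] turn -0.006522371583016141 now-frame [26.8143 18.3618 37.7924] after-turn [26.694  18.5363 37.7924] F [ 0.4494 -0.4361  0.6026] w 0.09388627751589917 g 0.0
[ 0.4464 -0.33    0.5152] [ 0.9927 -0.0209 -0.0014  0.119 ] 66.39334029464408
[array([298.9991, 179.2541]), array([293.6336, 167.5464])]
```

View pics/w1b.png

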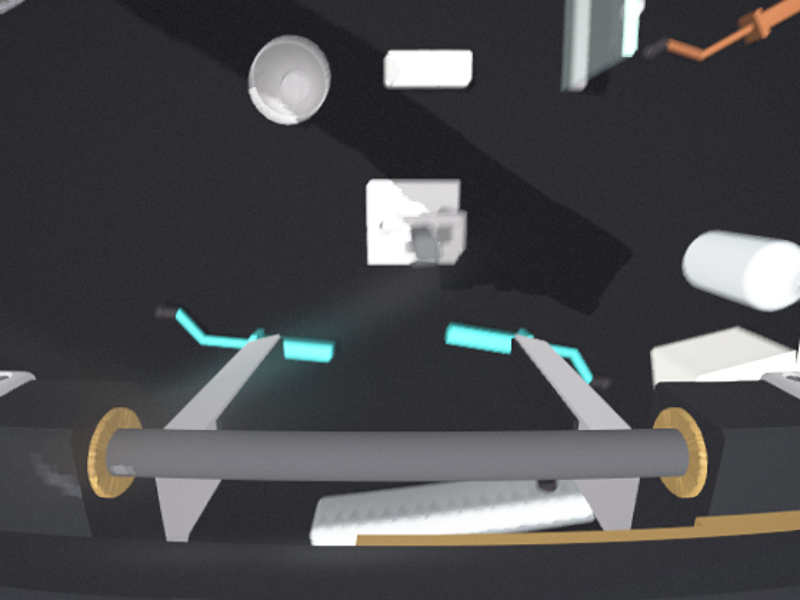

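Run:
```python
from h import *
c=load('w1')
im=c['pixels'][115:195,245:340,::-1]; cv2.imwrite('pics/w1c.png',cv2.resize(im,None,fx=7,fy=7,interpolation=cv2.INTER_CUBIC))
```

```text
(no output)
```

View pics/w1c.png

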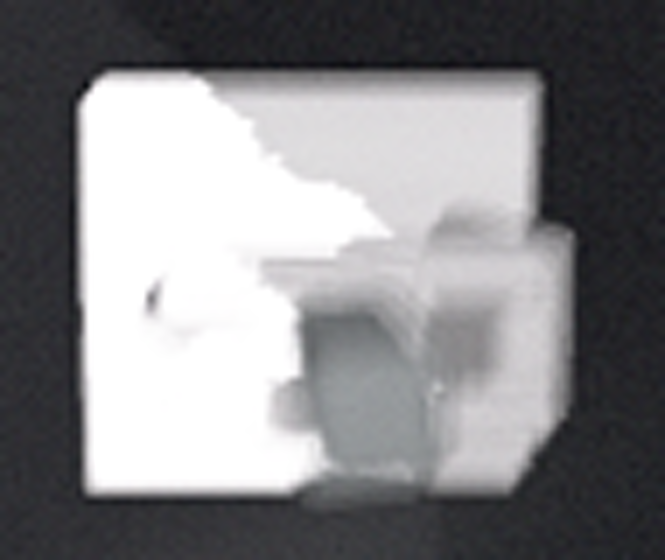

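Run:
```python
from h import *
c=load('w1')
L=lambda x,y,z:atz(c,245+x/7-.4,115+y/7-.4,z)
print('foot',L(152,298,.03)); 
for q in [(80,75),(543,75),(85,495)]: print('plate',L(*q,.008))
delta([.462,-.371,.175],-2)
```

```text
foot [ 0.4287 -0.367   0.03  ]
plate [ 0.4145 -0.3194  0.008 ]
plate [ 0.5162 -0.3235  0.008 ]
plate [ 0.4104 -0.4127  0.008 ]
t 1.4 p [ 0.4513 -0.3875  0.3078] yawy -1.6058159973765507 tilt [ 0.006   0.0068 -1.    ] turn 0.006879808704469369 now-frame [ 15.894    9.4545 132.9798] after-turn [ 15.9586   9.3449 132.9798] F [3.16   5.4589 0.2176] w 0.09413325646920971 g 0.0
```

Emit:
send_rows(steps=[0, 0, 0, 0, 1, 0, 0, 0, 0, 1, 0, 0, 0, 0, 1, 0, 0, 0, 0, 1, 0, 0, 0, 0, 1])

```text
t: 2.02
position: [0.4419, -0.3999, 0.3073]
ee_rot: [0.722, 0.692, -0.0, -0.0]
wrist_force: [-0.1, -0.6, -0.6]
width: 0.094
grasp_force: 0.0
```

Run:
```python
from h import *
delta([.462,-.371,.175],-2.5)
c=snap('wrist','w2'); print(c['position'],c['rotation'])
P=[(.462,-.371,.234),(.462,-.371,.148)]; print([proj(c,p) for p in P])
im=c['pixels'][:,:,::-1]; u,v=proj(c,P[0]).astype(int); print(u,v)
cv2.imwrite('pics/w2c.png',cv2.resize(im[v-60:v+40,u-60:u+60],None,fx=6,fy=6,interpolation=cv2.INTER_CUBIC))
```

```text
t 2.025 p [ 0.4419 -0.3999  0.3073] yawy -2.4153090579179484 tilt [-0.0001  0.     -1.    ] turn 0.0014781357859478088 now-frame [ 29.6807  18.8991 132.2606] after-turn [ 29.7086  18.8552 132.2606] F [-0.0632 -0.5627 -0.5966] w 0.09397638332977004 g 0.0
[ 0.445  -0.332   0.5147] [ 0.9927 -0.0212 -0.0019  0.1186]
[array([298.5892, 176.1596]), array([293.717 , 165.9487])]
298 176
```

View pics/w2c.png

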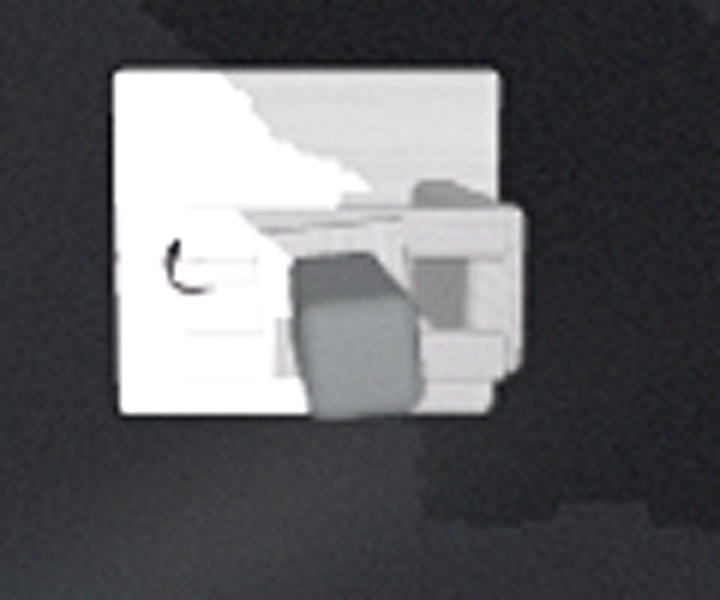

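Emit:
send_rows(steps=[14.5, 10.4, 0, -0.085, 1, 14.5, 10.4, 0, 0, 1, 0, 0, 40, 0, 1, 0, 0, 46, 0, 1, 0, 0, 46, 0, 1], newtons=50)

```text
t: 2.7
position: [0.4636, -0.3698, 0.1744]
ee_rot: [0.692, 0.722, 0.0, 0.001]
wrist_force: [-0.0, -0.8, 0.7]
width: 0.0939
grasp_force: 0.0
```

Emit:
send_rows(steps=[0, 0, 0, 0, 1, 0, 0, 0, 0, 0, 0, 0, 0, 0, 0, 0, 0, 0, 0, 0, 0, 0, 0, 0, 0])

```text
t: 3.32
position: [0.4634, -0.3706, 0.1762]
ee_rot: [0.691, 0.722, 0.0, 0.001]
wrist_force: [-0.1, -0.4, 0.2]
width: 0.0573
grasp_force: 0.0
```

Run:
```python
from h import *
delta([.462,-.371,.175],2.5)
```

```text
t 3.325 p [ 0.4634 -0.3706  0.1762] yawy 2.507321948277288 tilt [ 0.0011 -0.0009 -1.    ] turn 0.00012779210509926173 now-frame [-0.3256 -1.4065  1.1517] after-turn [-0.3258 -1.4065  1.1517] F [-0.1402 -0.3766  0.1804] w 0.05726564958102589 g 0.0
```

Emit:
send_rows(steps=[0, 0, 0, 0, 0, 0, 0, 0, 0, 0, 0, 0, 0, 0, 0, 0, 0, 0, 0, 0, 0, 0, 0, 0, 0])

```text
t: 3.95
position: [0.4629, -0.3703, 0.1752]
ee_rot: [0.691, 0.722, -0.0, -0.0]
wrist_force: [0.4, -0.3, 0.0]
width: 0.0175
grasp_force: 50.0
```

Run:
```python
from h import *
delta([.462,-.371,.175],2.5)
```

```text
t 3.95 p [ 0.4629 -0.3703  0.1752] yawy 2.5214105594789875 tilt [-0.0002  0.0002 -1.    ] turn 0.00037368475760253 now-frame [-0.6857 -0.9792  0.2195] after-turn [-0.6861 -0.9789  0.2195] F [ 0.3751 -0.3082  0.0256] w 0.01749726765732787 g 49.98037040233612
```

Emit:
send_rows(steps=[0, 0, -5, 0, 0, 0, 0, -7, 0, 0, 0, 0, 0, 0, 0, 1, -12, 0, 0, 0, 1.2, -15, 0, 0, 0])

```text
t: 4.58
position: [0.4347, -0.3691, 0.1871]
ee_rot: [0.691, 0.723, -0.0, -0.0]
wrist_force: [-0.7, -0.1, -1.2]
width: 0.0174
grasp_force: 50.0
```

Emit:
send_rows(steps=[1.6, -20, 0, 0, 0, 2.4, -30, 0, 0, 0, 0, 0, -30, 0, 0, 0, 0, -60, 0, 0, 0, 0, -60, 0, 0])

```text
t: 5.2
position: [0.3841, -0.3673, 0.3387]
ee_rot: [0.692, 0.722, -0.0, -0.001]
wrist_force: [0.8, -1.3, -1.4]
width: 0.0176
grasp_force: 50.0
```

Run:
```python
from h import *
delta([.5,0,.335],-91.75)
```

```text
t 5.2 p [ 0.3841 -0.3673  0.3387] yawy 2.4606149921381393 tilt [-0.0012  0.0006 -1.    ] turn 1.6442854219415421 now-frame [361.9757 131.5893   3.7836] after-turn [ 104.6568 -370.6604    3.7836] F [ 0.8254 -1.3123 -1.409 ] w 0.017605615801508333 g 49.98035430908203
```

Emit:
send_rows(steps=[0, 0, 0, 0.183, 0, 0, 0, 0, 0.183, 0, 0, 0, 0, 0.183, 0, 0, 0, 0, 0.183, 0, 0, 0, 0, 0.183, 0])

```text
t: 5.82
position: [0.3843, -0.3674, 0.3371]
ee_rot: [0.941, 0.339, -0.0, -0.0]
wrist_force: [0.0, -0.2, -0.9]
width: 0.0177
grasp_force: 50.0
```

Emit:
send_rows(steps=[0, 0, 0, 0.183, 0, 0, 0, 0, 0.183, 0, 0, 0, 0, 0.183, 0, 0, 0, 0, 0.18, 0, 0, 0, 0, 0, 0])

```text
t: 6.45
position: [0.3846, -0.3674, 0.3371]
ee_rot: [1.0, -0.014, -0.0, -0.0]
wrist_force: [0.5, -0.1, -1.3]
width: 0.0177
grasp_force: 50.0
```

Run:
```python
from h import *
O=np.array([.610,.2055]);yh=np.array([.0305,.9995])
foot=O+yh*(-.040); tcp=foot-yh*.030; print(foot,tcp)
delta([*(tcp-yh*.30),.34],-91.75)
```

```text
[0.6088 0.1655] [0.6079 0.1355]
t 6.45 p [ 0.3846 -0.3674  0.3371] yawy -91.61744393287938 tilt [-0.0008  0.0003 -1.    ] turn 0.002313539814749377 now-frame [ 208.254  -209.0526   -2.994 ] after-turn [ 207.7697 -209.5339   -2.994 ] F [ 0.4522 -0.1446 -1.2835] w 0.017734182272401647 g 49.98120725154877
```

Emit:
send_rows(steps=[42, -42, 0, 0, 0, 42, -42, 0, 0, 0, 42, -42, 0, 0, 0, 42, -42, 0, 0, 0, 40, -42, 0, 0, 0])

```text
t: 7.08
position: [0.6005, -0.1628, 0.3373]
ee_rot: [1.0, -0.013, -0.0, 0.0]
wrist_force: [0.2, -0.2, -0.1]
width: 0.0176
grasp_force: 50.0
```

Emit:
send_rows(steps=[0, -50, 0, 0, 0, 0, -50, 0, 0, 0, 0, -50, 0, 0, 0, 0, -50, 0, 0, 0, 0, -50, 0, 0, 0])

```text
t: 7.7
position: [0.6066, 0.0871, 0.3373]
ee_rot: [1.0, -0.013, -0.0, 0.0]
wrist_force: [-0.2, 0.6, -0.3]
width: 0.0178
grasp_force: 50.0
```

Emit:
send_rows(steps=[0, -30, 0, 0, 0, 0, 0, 0, 0, 0, 0, 0, 0, 0, 0, 0, 0, 0, 0, 0, 0, 0, 0, 0, 0])

```text
t: 8.32
position: [0.6082, 0.1147, 0.3374]
ee_rot: [1.0, -0.015, 0.0, 0.0]
wrist_force: [-0.2, -1.3, -0.4]
width: 0.0179
grasp_force: 50.0
```

Run:
```python
from h import *
delta([.6079,.1355,.34],-91.75)
c=snap('wrist','w3'); print(c['position'],c['rotation'])
cv2.imwrite('pics/w3b.png',cv2.resize(c['pixels'][:,:,::-1],(800,600),interpolation=cv2.INTER_CUBIC))
for z in (.14,0): print([proj(c,(x,y,z))/.7 for x,y in [(.637,.205),(.583,.205),(.583-.004,-.0545+.13)]])
```

```text
t 8.325 p [0.6082 0.1147 0.3374] yawy -91.76914114320817 tilt [ 0.0001 -0.0004 -1.    ] turn -0.00033407597157838 now-frame [ -0.9677 -20.7514  -2.593 ] after-turn [ -0.9608 -20.7517  -2.593 ] F [-0.1814 -1.3356 -0.3704] w 0.017948173136566676 g 49.980361461639404
[0.6761 0.1129 0.5449] [-0.6911  0.7132  0.0838 -0.0822]
[array([293.3737, 238.1828]), array([298.204 , 297.5912]), array([440.6523, 297.4813])]
[array([319.2198, 225.7885]), array([322.2622, 270.8292]), array([429.6731, 270.7151])]
```

View pics/w3b.png

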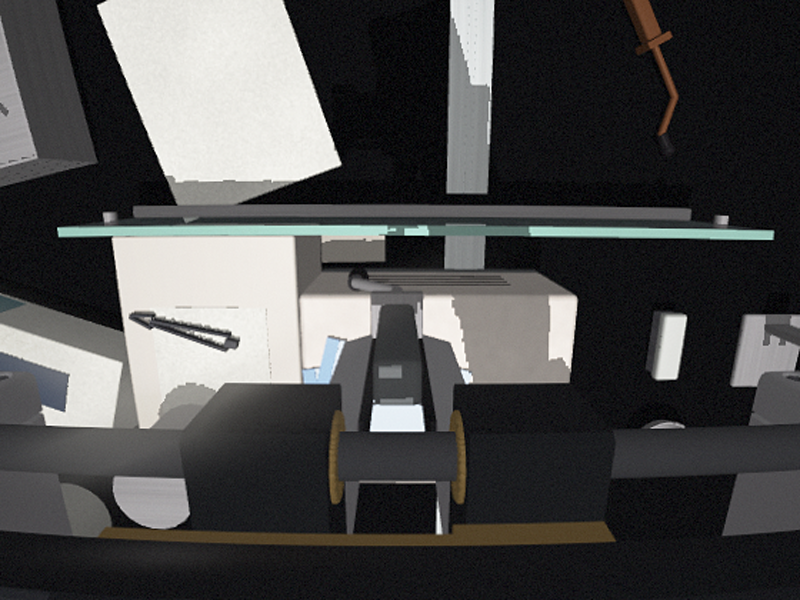

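Run:
```python
from h import *
c=load('w3'); A=lambda u,v,z:atz(c,u*.7-.15,v*.7-.15,z)
print('foot',A(358,279,.192)); print('expected',proj(c,(.6089,.1447,.192))/.7)
print('stone',A(322,262,.012),A(386,262,.012),'screen near',A(250,236,.14),A(600,238,.14),'ster far',A(303,297,.14),A(575,297,.14),A(296,236,.14))
print('foottip gap at stone', )
im=c['pixels'][:,:,::-1][150:230,180:320]
cv2.imwrite('pics/w3c.png',cv2.resize(im,None,fx=5.7,fy=5.7,interpolation=cv2.INTER_CUBIC))
```

```text
foot [0.6086 0.1451 0.192 ]
expected [358.2516 278.3762]
stone [0.5958 0.2028 0.012 ] [0.5934 0.1276 0.012 ] screen near [0.6405 0.2437 0.14  ] [ 0.6293 -0.0677  0.14  ] ster far [0.5836 0.2007 0.14  ] [ 0.5758 -0.0479  0.14  ] [0.639  0.2027 0.14  ]
foottip gap at stone
```

View pics/w3c.png

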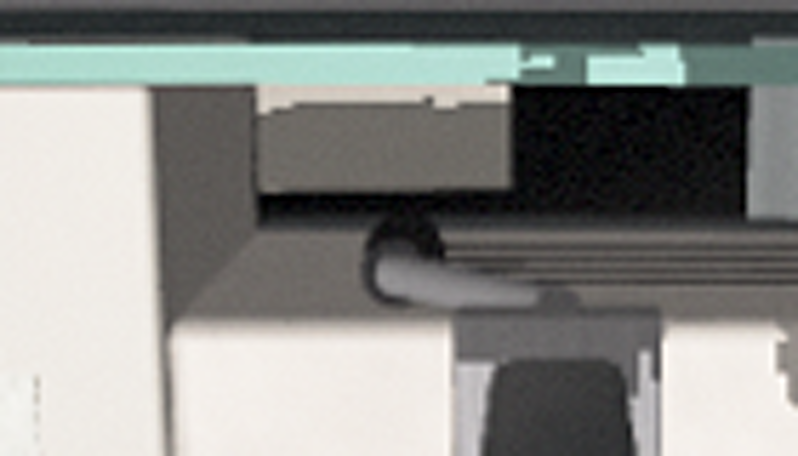

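Emit:
send_rows(steps=[3.9, -14.9, 0, 0, 0, 0, 0, 20, 0, 0, 0, 0, 40, 0, 0, 0, 0, 40, 0, 0, 0, 0, 30, 0, 0])

```text
t: 9.0
position: [0.612, 0.1323, 0.2055]
ee_rot: [1.0, -0.014, -0.001, -0.0]
wrist_force: [-0.3, 0.3, -0.1]
width: 0.018
grasp_force: 50.0
```

Emit:
send_rows(steps=[0, 0, 22, 0, 0, 0, 0, 10, 0, 0, 0, 0, 0, 0, 0, 0, 0, 0, 0, 0, 0, 0, 0, 0, 0])

```text
t: 9.62
position: [0.6132, 0.1312, 0.1764]
ee_rot: [1.0, -0.015, 0.001, -0.0]
wrist_force: [-0.1, 0.0, -0.6]
width: 0.0174
grasp_force: 50.0
```

Run:
```python
from h import *
delta([.6125,.1295,.165],-91.75)
```

```text
t 9.625 p [0.6132 0.1312 0.1764] yawy -91.6776975791861 tilt [ 0.0019  0.0005 -1.    ] turn 0.0012619153003652472 now-frame [-0.6219  1.7485 11.3849] after-turn [-0.6197  1.7493 11.3849] F [-0.1144  0.0281 -0.5743] w 0.017442603967278737 g 49.98039901256561
```

Emit:
send_rows(steps=[0, 1.5, 3, 0, 0, 0, 0, 3, 0, 0, 0, 0, 2, 0, 0, 0, 0, 1, 0, 0, 0, 0, 0, 0, 0])

```text
t: 10.25
position: [0.6124, 0.1295, 0.1662]
ee_rot: [1.0, -0.015, -0.0, -0.0]
wrist_force: [-0.5, -0.5, -0.7]
width: 0.0179
grasp_force: 50.0
```

Emit:
send_rows(steps=[0, 0, 0.7, 0, 0, 0, 0, 0.7, 0, 0, 0, 0, 0.6, 0, 0, 0, 0, 0, 0, 0, 0, 0, 0, 0, 0])

```text
t: 10.88
position: [0.6126, 0.1295, 0.1648]
ee_rot: [1.0, -0.015, 0.0, -0.0]
wrist_force: [-0.3, -0.9, 3.4]
width: 0.0174
grasp_force: 50.0
```

Emit:
send_rows(steps=[0, 0, 0.3, 0, 0, 0, 0, 0.2, 0, 0, 0, 0, 0, 0, 0, 0, 0, 0, 0, 0, 0, 0, 0, 0, 0])

```text
t: 11.5
position: [0.6128, 0.1294, 0.1646]
ee_rot: [1.0, -0.015, 0.001, -0.0]
wrist_force: [-2.4, -1.8, 6.7]
width: 0.018
grasp_force: 50.0
```

Emit:
send_rows(steps=[0, 0.5, 0, 0, 0, 0, 1, 0, 0, 0, 0, 1.5, 0, 0, 0, 0, 2, 0, 0, 0, 0, 2, 0, 0, 0])

```text
t: 12.12
position: [0.6129, 0.1242, 0.1644]
ee_rot: [1.0, -0.014, 0.001, -0.001]
wrist_force: [-0.1, 2.9, 5.0]
width: 0.0179
grasp_force: 50.0
```

Emit:
send_rows(steps=[0, 2, 0.2, 0, 0, 0, 3, 0.1, 0, 0, 0, 3, 0, 0, 0, 0, 3, 0, 0, 0, 0, 3, 0, 0, 0])

```text
t: 12.75
position: [0.6129, 0.1104, 0.1643]
ee_rot: [1.0, -0.014, 0.001, -0.001]
wrist_force: [-0.2, 3.6, 5.5]
width: 0.0173
grasp_force: 50.0
```

Emit:
send_rows(steps=[0, 3, 0.1, 0, 0, 0, 3, 0, 0, 0, 0, 3, 0, 0, 0, 0, 3, 0, 0, 0, 0, 3, 0, 0, 0])

```text
t: 13.38
position: [0.6125, 0.0955, 0.1643]
ee_rot: [1.0, -0.014, 0.001, -0.002]
wrist_force: [0.6, 3.6, 6.2]
width: 0.0178
grasp_force: 50.0
```

Emit:
send_rows(steps=[0, 3, 0, 0, 0, 0, 3, 0, 0, 0, 0, 3, 0, 0, 0, 0, 3, 0, 0, 0, 0, 3, 0, 0, 0])

```text
t: 14.0
position: [0.6121, 0.0805, 0.1643]
ee_rot: [1.0, -0.014, 0.001, -0.002]
wrist_force: [-0.7, 3.3, 6.6]
width: 0.0177
grasp_force: 50.0
```

Emit:
send_rows(steps=[0, 3, 0, 0, 0, 0, 3, 0, 0, 0, 0, 3, 0, 0, 0, 0, 3, 0, 0, 0, 0, 3, 0, 0, 0])

```text
t: 14.62
position: [0.6116, 0.0655, 0.1643]
ee_rot: [1.0, -0.014, 0.001, -0.002]
wrist_force: [0.3, 4.5, 7.1]
width: 0.0179
grasp_force: 50.0
```

Emit:
send_rows(steps=[0, 2, -0.1, 0, 0, 0, 2, -0.1, 0, 0, 0, 2, 0, 0, 0, 0, 1.5, 0, 0, 0, 0, 1, 0, 0, 0])

```text
t: 15.25
position: [0.6112, 0.0567, 0.1644]
ee_rot: [1.0, -0.014, 0.001, -0.001]
wrist_force: [-0.7, 3.4, 5.3]
width: 0.0175
grasp_force: 50.0
```

Emit:
send_rows(steps=[0, 1, 0, 0, 0, 0, 1, 0, 0, 0, 0, 1, 0, 0, 0, 0, 1, 0, 0, 0, 0, 1, 0, 0, 0])

```text
t: 15.88
position: [0.6111, 0.0523, 0.1644]
ee_rot: [1.0, -0.014, 0.001, -0.002]
wrist_force: [-0.6, 4.0, 6.6]
width: 0.0178
grasp_force: 50.1
```

Emit:
send_rows(steps=[0, 1.5, -0.1, 0, 0, 0, 1.5, -0.1, 0, 0, 0, 1.5, -0.1, 0, 0, 0, 1.5, -0.05, 0, 0, 0, 1, 0, 0, 0])

```text
t: 16.5
position: [0.611, 0.0454, 0.1648]
ee_rot: [1.0, -0.014, 0.001, -0.002]
wrist_force: [0.9, 4.0, 5.6]
width: 0.0176
grasp_force: 50.1
```

Emit:
send_rows(steps=[0, 1.5, -0.05, 0, 0, 0, 1.5, -0.1, 0, 0, 0, 1.5, -0.1, 0, 0, 0, 1.5, -0.1, 0, 0, 0, 1.5, -0.05, 0, 0])

```text
t: 17.12
position: [0.6108, 0.0379, 0.1652]
ee_rot: [1.0, -0.014, 0.001, -0.002]
wrist_force: [-0.6, 5.3, 6.3]
width: 0.0175
grasp_force: 50.1
```

Emit:
send_rows(steps=[0, 1.5, -0.12, 0, 0, 0, 1.5, -0.12, 0, 0, 0, 1.5, -0.12, 0, 0, 0, 1.5, -0.1, 0, 0, 0, 1.5, -0.05, 0, 0])

```text
t: 17.75
position: [0.6105, 0.0299, 0.1656]
ee_rot: [1.0, -0.014, 0.001, -0.001]
wrist_force: [-0.3, 3.1, 6.0]
width: 0.0173
grasp_force: 50.0
```

Emit:
send_rows(steps=[0, 1.5, -0.04, 0, 0, 0, 1.5, -0.04, 0, 0, 0, 1.5, -0.04, 0, 0, 0, 1.5, -0.04, 0, 0, 0, 1.5, -0.04, 0, 0])

```text
t: 18.38
position: [0.6101, 0.0224, 0.1657]
ee_rot: [1.0, -0.014, 0.001, -0.001]
wrist_force: [-0.0, 4.3, 6.2]
width: 0.0178
grasp_force: 50.0
```

Emit:
send_rows(steps=[0, 1.5, -0.06, 0, 0, 0, 1.5, -0.06, 0, 0, 0, 1.5, -0.04, 0, 0, 0, 1.5, -0.04, 0, 0, 0, 1.5, -0.04, 0, 0])

```text
t: 19.0
position: [0.6099, 0.0149, 0.1659]
ee_rot: [1.0, -0.014, 0.001, -0.001]
wrist_force: [1.1, 4.1, 6.4]
width: 0.018
grasp_force: 50.0
```

Emit:
send_rows(steps=[0, 1.5, -0.05, 0, 0, 0, 1.5, -0.04, 0, 0, 0, 1.5, -0.04, 0, 0, 0, 1.5, -0.04, 0, 0, 0, 1, -0.03, 0, 0])

```text
t: 19.62
position: [0.6097, 0.008, 0.1662]
ee_rot: [1.0, -0.014, 0.001, -0.001]
wrist_force: [0.7, 3.2, 6.3]
width: 0.0177
grasp_force: 50.1
```

Emit:
send_rows(steps=[0, 1.5, -0.05, 0, 0, 0, 1.5, -0.04, 0, 0, 0, 1, 0, 0, 0, 0, 1, 0, 0, 0, 0, 1, 0, 0, 0])

```text
t: 20.25
position: [0.6095, 0.0018, 0.1663]
ee_rot: [1.0, -0.014, 0.001, -0.001]
wrist_force: [-0.4, 3.5, 5.2]
width: 0.0176
grasp_force: 50.0
```

Emit:
send_rows(steps=[0, 1, 0.06, 0, 0, 0, 1, 0.04, 0, 0, 0, 1, 0, 0, 0, 0, 1, 0, 0, 0, 0, 1, 0, 0, 0])

```text
t: 20.88
position: [0.6094, -0.0036, 0.1663]
ee_rot: [1.0, -0.014, 0.001, -0.001]
wrist_force: [-0.3, 3.0, 6.6]
width: 0.018
grasp_force: 50.0
```

Emit:
send_rows(steps=[0, 1.5, 0, 0, 0, 0, 1.5, 0, 0, 0, 0, 1.5, 0.03, 0, 0, 0, 1.5, 0.03, 0, 0, 0, 1.5, 0.03, 0, 0])

```text
t: 21.5
position: [0.609, -0.0113, 0.1659]
ee_rot: [1.0, -0.014, 0.001, -0.001]
wrist_force: [0.4, 2.7, 6.2]
width: 0.0175
grasp_force: 50.0
```

Emit:
send_rows(steps=[0, 1.5, 0.06, 0, 0, 0, 1.5, 0.06, 0, 0, 0, 1.5, 0.06, 0, 0, 0, 1.5, 0.06, 0, 0, 0, 1.5, 0.06, 0, 0])

```text
t: 22.12
position: [0.6088, -0.0186, 0.1657]
ee_rot: [1.0, -0.014, 0.001, -0.001]
wrist_force: [0.1, 2.5, 5.9]
width: 0.0179
grasp_force: 50.0
```

Emit:
send_rows(steps=[0, 1.5, 0.05, 0, 0, 0, 1.5, 0.05, 0, 0, 0, 1.5, 0.05, 0, 0, 0, 1.5, 0.05, 0, 0, 0, 1.5, 0.05, 0, 0])

```text
t: 22.75
position: [0.6086, -0.0259, 0.1655]
ee_rot: [1.0, -0.014, 0.001, -0.001]
wrist_force: [-0.1, 3.0, 6.3]
width: 0.0178
grasp_force: 50.0
```

Emit:
send_rows(steps=[0, 2, 0.06, 0, 0, 0, 2, 0.06, 0, 0, 0, 2, 0.05, 0, 0, 0, 2, 0.05, 0, 0, 0, 2, 0.05, 0, 0])

```text
t: 23.38
position: [0.6083, -0.0358, 0.1652]
ee_rot: [1.0, -0.014, 0.001, -0.001]
wrist_force: [0.1, 3.1, 6.4]
width: 0.0178
grasp_force: 50.0
```

Emit:
send_rows(steps=[0, 2, 0.05, 0, 0, 0, 2, 0.05, 0, 0, 0, 2, 0.05, 0, 0, 0, 2, 0.05, 0, 0, 0, 2, 0.05, 0, 0])

```text
t: 24.0
position: [0.6081, -0.0456, 0.1651]
ee_rot: [1.0, -0.014, 0.001, -0.001]
wrist_force: [1.1, 4.7, 6.4]
width: 0.0178
grasp_force: 50.1
```

Emit:
send_rows(steps=[0, 2, 0.05, 0, 0, 0, 2, 0.05, 0, 0, 0, 2, 0.06, 0, 0, 0, 2, 0.07, 0, 0, 0, 2, 0.08, 0, 0])

```text
t: 24.62
position: [0.6078, -0.056, 0.1647]
ee_rot: [1.0, -0.014, 0.001, -0.001]
wrist_force: [-0.1, 3.8, 6.0]
width: 0.0178
grasp_force: 50.0
```

Emit:
send_rows(steps=[0, 2, 0.08, 0, 0, 0, 2, 0.08, 0, 0, 0, 2, 0.05, 0, 0, 0, 1, 0.02, 0, 0, 0, 1, 0, 0, 0])

```text
t: 25.25
position: [0.6075, -0.064, 0.1644]
ee_rot: [1.0, -0.014, 0.001, -0.001]
wrist_force: [0.7, 3.2, 5.2]
width: 0.018
grasp_force: 50.0
```

Emit:
send_rows(steps=[0, 2, 0.1, 0, 0, 0, 2, 0.1, 0, 0, 0, 2, 0.05, 0, 0, 0, 2, 0, 0, 0, 0, 2, 0, 0, 0])

```text
t: 25.88
position: [0.6073, -0.0735, 0.1643]
ee_rot: [1.0, -0.014, 0.001, -0.001]
wrist_force: [-0.3, 4.3, 6.3]
width: 0.0178
grasp_force: 50.1
```

Emit:
send_rows(steps=[0, 3, 0, 0, 0, 0, 3, 0, 0, 0, 0, 3, 0, 0, 0, 0, 3, 0, 0, 0, 0, 3, 0, 0, 0])

```text
t: 26.5
position: [0.6068, -0.0885, 0.1643]
ee_rot: [1.0, -0.014, 0.001, -0.001]
wrist_force: [0.3, 3.2, 7.5]
width: 0.0179
grasp_force: 50.1
```

Run:
```python
from h import *
delta([.6,-.17,.16],-91.75)
c=snap('top','top1'); a=c['pixels'].astype(int)
# stone predicted rectangle at travel so far; print brightness along gap centreline
O=np.array([.611,.2055]);yh=np.array([.0305,.9995])
for x in (-.005,.005):
  for z in (.012,):
    print(x,[(int(ry*1000),a[tuple(np.round(proj(c,(*(O+yh*ry+np.array([1,-.03])*x),z))[::-1]).astype(int))].sum()//3) for ry in np.arange(-.4,-.15,.008)])
```

```text
t 26.5 p [ 0.6068 -0.0885  0.1643] yawy -91.64536637518228 tilt [ 0.0018  0.0027 -1.    ] turn 0.0018262012613657118 now-frame [-4.4617 81.6938  4.0578] after-turn [-4.3125 81.7018  4.0578] F [0.3211 3.237  7.5024] w 0.017867656760694753 g 50.06539463996887
-0.005 [(-400, np.int64(20)), (-392, np.int64(21)), (-384, np.int64(20)), (-376, np.int64(20)), (-368, np.int64(21)), (-360, np.int64(17)), (-352, np.int64(53)), (-344, np.int64(79)), (-335, np.int64(82)), (-327, np.int64(120)), (-319, np.int64(131)), (-311, np.int64(140)), (-303, np.int64(141)), (-295, np.int64(142)), (-287, np.int64(141)), (-279, np.int64(141)), (-271, np.int64(133)), (-263, np.int64(130)), (-255, np.int64(114)), (-247, np.int64(92)), (-239, np.int64(80)), (-231, np.int64(74)), (-223, np.int64(72)), (-215, np.int64(246)), (-207, np.int64(238)), (-199, np.int64(238)), (-191, np.int64(239)), (-183, np.int64(240)), (-175, np.int64(241)), (-167, np.int64(241)), (-159, np.int64(241)), (-151, np.int64(243))]
0.005 [(-400, np.int64(18)), (-392, np.int64(20)), (-384, np.int64(19)), (-376, np.int64(20)), (-368, np.int64(19)), (-360, np.int64(5)), (-352, np.int64(101)), (-344, np.int64(105)), (-335, np.int64(65)), (-327, np.int64(81)), (-319, np.int64(77)), (-311, np.int64(74)), (-303, np.int64(108)), (-295, np.int64(116)), (-287, np.int64(116)), (-279, np.int64(104)), (-271, np.int64(84)), (-263, np.int64(78)), (-255, np.int64(74)), (-247, np.int64(75)), (-239, np.int64(65)), (-231, np.int64(122)), (-223, np.int64(102)), (-215, np.int64(35)), (-207, np.int64(0)), (-199, np.int64(0)), (-191, np.int64(131)), (-183, np.int64(128)), (-175, np.int64(129)), (-167, np.int64(128)), (-159, np.int64(126)), (-151, np.int64(134))]
```

Emit:
send_rows(steps=[0, 3, -0.1, 0, 0, 0, 3, -0.08, 0, 0, 0, 4, 0, 0, 0, 0, 4, 0, 0, 0, 0, 4, 0, 0, 0])

```text
t: 27.18
position: [0.6061, -0.1067, 0.1643]
ee_rot: [1.0, -0.014, 0.001, -0.001]
wrist_force: [-0.4, 3.3, 6.1]
width: 0.0177
grasp_force: 50.1
```

Emit:
send_rows(steps=[0, 4, 0, 0, 0, 0, 4, 0, 0, 0, 0, 4, 0, 0, 0, 0, 4, 0, 0, 0, 0, 4, 0, 0, 0])

```text
t: 27.8
position: [0.6055, -0.1266, 0.1643]
ee_rot: [1.0, -0.014, 0.001, -0.001]
wrist_force: [0.2, 3.6, 6.5]
width: 0.0176
grasp_force: 50.1
```

Emit:
send_rows(steps=[0, 4, 0, 0, 0, 0, 4, 0, 0, 0, 0, 4, 0, 0, 0, 0, 4, 0, 0, 0, 0, 4, 0, 0, 0])

```text
t: 28.42
position: [0.6049, -0.1466, 0.1643]
ee_rot: [1.0, -0.014, 0.001, -0.001]
wrist_force: [-0.2, 4.5, 6.5]
width: 0.0177
grasp_force: 50.1
```

Emit:
send_rows(steps=[0, 4, 0, 0, 0, 0, 4, 0, 0, 0, 0, 4, 0, 0, 0, 0, 3, 0, 0, 0, 0, 2, 0, 0, 0])

```text
t: 29.05
position: [0.6043, -0.1636, 0.1643]
ee_rot: [1.0, -0.014, 0.0, -0.001]
wrist_force: [0.1, 3.3, 6.7]
width: 0.0176
grasp_force: 50.1
```

Emit:
send_rows(steps=[0, 3, 0, 0, 0, 0, 2, 0, 0, 0, 0, 1, 0, 0, 0, 0, 0, 0, 0, 0, 0, 0, 0, 0, 0])

```text
t: 29.68
position: [0.6042, -0.1695, 0.1643]
ee_rot: [1.0, -0.014, 0.0, -0.001]
wrist_force: [-0.7, 3.4, 7.0]
width: 0.0179
grasp_force: 50.1
```

Run:
```python
from h import *
delta([.6,-.17,.16],-91.75)
c=snap('wrist','w4')
im=c['pixels'][:,:,::-1][60:270,60:480]
cv2.imwrite('pics/w4c.png',cv2.resize(im,(800,400),interpolation=cv2.INTER_CUBIC))
```

```text
t 29.675 p [ 0.6042 -0.1695  0.1643] yawy -91.64832305413564 tilt [ 0.001   0.0025 -1.    ] turn 0.0017745974787052774 now-frame [-4.1524  0.593   4.3083] after-turn [-4.1513  0.6004  4.3083] F [-0.6601  3.4213  6.9732] w 0.01787610584133993 g 50.05537927150726
```

View pics/w4c.png

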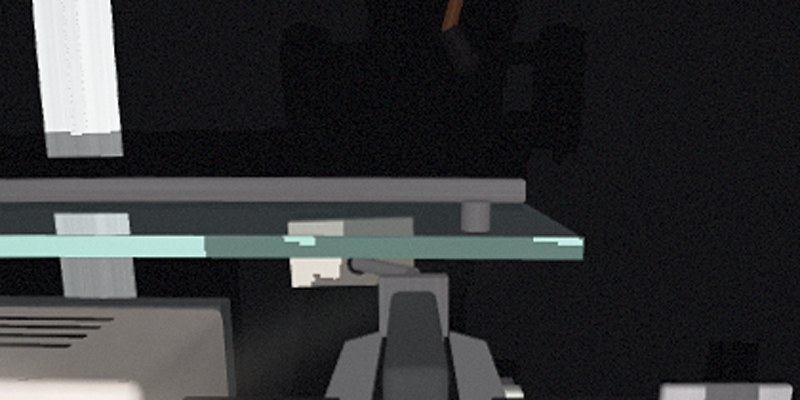

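Run:
```python
from h import *
c=load('w4'); A=lambda u,v,z:atz(c,60+u/1.905-.25,60+v/1.905-.25,z)
O=np.array([.611,.2055]);xh=np.array([.9995,-.0305]);yh=np.array([.0305,.9995])
rw=lambda p:(np.array([(p[:2]-O)@xh,(p[:2]-O)@yh])*1e3).round(1)
for n,p,z in [('rear near',(291,287),.012),('front near',(414,285),.012),('rear far',(288,222),.012),('front far',(412,217),.012),('ster top corner',(229,299),.14),('strip l',(64,297),.002),('strip r',(136,297),.002),('strip l',(47,156),.002),('strip r',(122,155),.002),('screen end',(583,260),.14)]: print(n,A(*p,z)[:2],rw(A(*p,z)))
```

```text
rear near [ 0.5866 -0.0933] [ -15.3 -299.4]
front near [ 0.5857 -0.168 ] [ -13.9 -374.1]
rear far [ 0.6262 -0.0945] [  24.4 -299.3]
front far [ 0.6269 -0.168 ] [  27.3 -372.9]
ster top corner [ 0.6128 -0.0962] [  11.  -301.5]
strip l [0.5818 0.0566] [ -24.6 -149.7]
strip r [0.5805 0.0088] [ -24.4 -197.6]
strip l [0.6706 0.0535] [  64.2 -150.1]
strip r [0.669  0.0059] [  64.1 -197.7]
screen end [ 0.6244 -0.2352] [  26.8 -440.1]
```

Emit:
send_rows(steps=[0, 0, -0.5, 0, 0, 0, 0, -1, 0, 0, 0, 0, -3, 0, 0, 0, 0, -20, 0, 0, 0, 0, -50, 0, 0])

```text
t: 30.35
position: [0.6006, -0.1724, 0.2359]
ee_rot: [1.0, -0.015, -0.004, 0.0]
wrist_force: [-0.0, -1.0, -1.5]
width: 0.0176
grasp_force: 50.0
```

Emit:
send_rows(steps=[0, 0, -50, 0, 0, 0, 0, -50, 0, 0, 0, 0, 0, 0, 0, 0, 0, 0, 0, 0, 0, 0, 0, 0, 0])

```text
t: 30.98
position: [0.6023, -0.1716, 0.3361]
ee_rot: [1.0, -0.015, -0.002, -0.0]
wrist_force: [-0.2, 0.1, -1.1]
width: 0.0177
grasp_force: 50.0
```

Run:
```python
from h import *
st=np.array([.4629,-.3703,.1752]); q=st+np.array([-.0775,.0028,.16]); print(q)
delta(q,2.52)
c=snap('wrist','w5'); print('foot exp',proj(c,r.get_state()['position']+[.0009,.0304,-.145]))
g=c['pixels'].astype(int)
p=r.get_state()['position']
cv2.imwrite('pics/w5.png',c['pixels'][:,:,::-1])
u,v=np.round(proj(c,p+[.0009,.0304,-.145])).astype(int)
print(g[v-12:v+13:2,u-14:u+16:2].sum(2)//3)
# stone extents: bright along row in gap centre line
O=np.array([.611,.2055]);xh=np.array([.9995,-.0305]);yh=np.array([.0305,.9995])
for x in (-.012,-.005): print(x,[(int(y*1e3),int(g[tuple(np.round(proj(c,(*(O+yh*y+xh*x),.012))[::-1]).astype(int))].sum()//3)) for y in np.arange(-.39,-.28,.004)])
```

```text
[ 0.3854 -0.3675  0.3352]
t 30.975 p [ 0.6023 -0.1716  0.3361] yawy -91.69479918655354 tilt [-0.0041  0.0004 -1.    ] turn -1.6443584499106345 now-frame [-211.0148  202.2228    1.737 ] after-turn [-186.1672 -225.3067    1.737 ] F [-0.2127  0.1286 -1.1113] w 0.017674931219627474 g 49.98020946979523
foot exp [250.3686 194.0231]
[[206 207 209 207 136 101 109 107 109 112 108 111 110 107 111]
 [207 131 127 127 120  63  42  38  35  33  28  28  14  13  11]
 [  9  13  18  22  14   8  14   1  12   5   8  10  15  11   2]
 [ 16  16  22  17   3   6  20   8  13  15  11   9  15  10   6]
 [ 22  16  20  24  12   9   9  14  12  19  14  15  16   3   6]
 [ 13  21  15  10  14  19  19  20  24  17  13  15  21  13   7]
 [ 18  12  16  24  17  24  54  57  47  22   7   7  17   7  11]
 [ 13   9  15  16  22  86  89  88  89  88  88  70  49  36  22]
 [ 14  17  24  15  23  89  95  87  89  89  88  89  91  90  90]
 [ 14  15  18  11  20  53  86  90  88  90  93  89  93  88  89]
 [ 20  21  15  21  17  19  21  37  67  70  80  87  90  89  88]
 [ 21  28  14  18  14  19  16  24  19  16  17  14  65  72  73]
 [ 16  17  12  21  17  17  15  22  15  21  28  20 102 101  98]]
-0.012 [(-390, 16), (-386, 0), (-382, 12), (-378, 37), (-374, 115), (-370, 107), (-366, 110), (-362, 109), (-358, 109), (-354, 111), (-350, 110), (-346, 108), (-341, 107), (-337, 112), (-333, 109), (-329, 109), (-325, 105), (-321, 96), (-317, 207), (-313, 209), (-309, 206), (-305, 207), (-301, 186), (-297, 16), (-293, 15), (-289, 15), (-285, 20), (-281, 19)]
-0.005 [(-390, 9), (-386, 11), (-382, 8), (-378, 25), (-374, 113), (-370, 108), (-366, 106), (-362, 107), (-358, 105), (-354, 104), (-350, 106), (-346, 104), (-341, 110), (-337, 107), (-333, 111), (-329, 107), (-325, 133), (-321, 208), (-317, 203), (-313, 203), (-309, 203), (-305, 204), (-301, 188), (-297, 11), (-293, 17), (-289, 20), (-285, 12), (-281, 20)]
```

Emit:
send_rows(steps=[-42, 40, 0, 0, 0, -42, 40, 0, 0, 0, -42, 40, 0, 0, 0, -42, 40, 0, 0, 0, -43, 42, 0, 0, 0])

```text
t: 31.65
position: [0.3849, -0.3679, 0.3374]
ee_rot: [1.0, -0.014, -0.001, -0.0]
wrist_force: [-0.0, -0.6, -0.8]
width: 0.0179
grasp_force: 50.0
```

Emit:
send_rows(steps=[0, 0, 0, -0.183, 0, 0, 0, 0, -0.183, 0, 0, 0, 0, -0.183, 0, 0, 0, 0, -0.183, 0, 0, 0, 0, -0.183, 0])

```text
t: 32.28
position: [0.3862, -0.3669, 0.3372]
ee_rot: [0.902, 0.431, -0.0, -0.001]
wrist_force: [-0.6, -0.7, -0.9]
width: 0.0172
grasp_force: 50.0
```

Emit:
send_rows(steps=[0, 0, 0, -0.183, 0, 0, 0, 0, -0.183, 0, 0, 0, 0, -0.183, 0, 0, 0, 0, -0.18, 0, 0, 0, 0, 0, 0])

```text
t: 32.9
position: [0.3862, -0.367, 0.3373]
ee_rot: [0.692, 0.722, 0.0, -0.001]
wrist_force: [-1.0, 0.3, -0.9]
width: 0.0179
grasp_force: 50.0
```

Run:
```python
from h import *
delta([.3854,-.3675,.1872],2.52)
a,b=load('w3')['pixels'],load('w5')['pixels']
T=cv2.cvtColor(a,cv2.COLOR_RGB2GRAY)[180:212,238:300]; S=cv2.cvtColor(b,cv2.COLOR_RGB2GRAY)[165:230,220:320]
m=cv2.matchTemplate(S,T,cv2.TM_CCOEFF_NORMED); print(cv2.minMaxLoc(m), 'expect',(18,15))
```

```text
t 32.9 p [ 0.3862 -0.367   0.3373] yawy 2.3984720382392957 tilt [-0.0012  0.0014 -1.    ] turn -0.0021210630659620716 now-frame [ -0.6576  -0.6835 150.147 ] after-turn [ -0.6562  -0.6849 150.147 ] F [-1.0037  0.2737 -0.9222] w 0.017923962309318805 g 49.97914373874664
(-0.42695361375808716, 0.564951479434967, (4, 3), (38, 16)) expect (18, 15)
```

Emit:
send_rows(steps=[-0.6, -0.7, 40, 0, 0, 0, 0, 60, 0, 0, 0, 0, 50, 0, 0, 0, 0, 0, 0, 0, 0, 0, 0, 0, 0])

```text
t: 33.52
position: [0.3873, -0.3685, 0.1898]
ee_rot: [0.692, 0.722, 0.0, 0.001]
wrist_force: [-0.6, 0.1, 0.0]
width: 0.0176
grasp_force: 50.0
```

Run:
```python
from h import *
delta([.4629,-.3703,.1872],2.52)
```

```text
t 33.525 p [ 0.3873 -0.3685  0.1898] yawy 2.440168937984686 tilt [ 0.0019 -0.0015 -1.    ] turn -0.0013933148775307957 now-frame [-4.9981 75.4293  2.7331] after-turn [-5.1032 75.4223  2.7331] F [-0.6486  0.1214  0.0261] w 0.017645661177726917 g 49.980077147483826
```

Emit:
send_rows(steps=[-1.4, 20, 0, 0, 0, -1.4, 20, 0, 0, 0, -1.2, 16, 0, 0, 0, -1, 14, 0, 0, 0, -0.5, 6, 0, 0, 0])

```text
t: 34.15
position: [0.4633, -0.37, 0.1888]
ee_rot: [0.691, 0.723, 0.0, 0.0]
wrist_force: [-0.0, -0.2, -2.0]
width: 0.0176
grasp_force: 50.0
```

Emit:
send_rows(steps=[0, 0, 0, 0, 0, 0, 0, 0, 0, 0, 0, 0, 0, 0, 0, 0, 0, 0, 0, 0, 0, 0, 0, 0, 0])

```text
t: 34.78
position: [0.4621, -0.37, 0.1883]
ee_rot: [0.691, 0.722, -0.0, -0.0]
wrist_force: [-0.4, -0.4, -0.3]
width: 0.0179
grasp_force: 50.0
```

Run:
```python
from h import *
delta([.4629,-.3703,.1752],2.52)
```

```text
t 34.775 p [ 0.4621 -0.37    0.1883] yawy 2.509527648782703 tilt [-0. -0. -1.] turn -0.00018277700916691483 now-frame [-0.3416  0.7633 13.0794] after-turn [-0.3418  0.7632 13.0794] F [-0.406  -0.405  -0.3376] w 0.01786790142494746 g 49.97992157936096
```

Lower until light contact.

Emit:
send_rows(steps=[-0.3, 0.7, 4, 0, 0, 0, 0, 4, 0, 0, 0, 0, 3, 0, 0, 0, 0, 1, 0, 0, 0, 0, 0, 0, 0])

```text
t: 35.4
position: [0.463, -0.3702, 0.1762]
ee_rot: [0.691, 0.722, 0.0, -0.0]
wrist_force: [0.2, -0.8, -0.1]
width: 0.0176
grasp_force: 50.0
```

Emit:
send_rows(steps=[0, 0, 0.4, 0, 0, 0, 0, 0.4, 0, 0, 0, 0, 0.3, 0, 0, 0, 0, 0, 0, 0, 0, 0, 0, 0, 0])

```text
t: 36.02
position: [0.463, -0.3702, 0.1752]
ee_rot: [0.691, 0.722, 0.0, 0.0]
wrist_force: [-0.0, -0.2, -0.3]
width: 0.0177
grasp_force: 50.0
```

Emit:
send_rows(steps=[0, 0, 0.2, 0, 0, 0, 0, 0.2, 0, 0, 0, 0, 0, 0, 0, 0, 0, 0, 0, 0, 0, 0, 0, 0, 0])

```text
t: 36.65
position: [0.463, -0.3703, 0.1752]
ee_rot: [0.691, 0.722, -0.0, 0.0]
wrist_force: [-1.3, 0.8, 6.5]
width: 0.0177
grasp_force: 50.0
```

Seated. Open gently, then retreat upward.

Emit:
send_rows(steps=[0, 0, -0.2, 0, 0, 0, 0, 0, 0, 0.2, 0, 0, 0, 0, 0.5, 0, 0, 0, 0, 1, 0, 0, 0, 0, 1], newtons=5)

```text
t: 37.28
position: [0.463, -0.3702, 0.1748]
ee_rot: [0.691, 0.722, 0.0, -0.0]
wrist_force: [-0.2, 0.0, -0.4]
width: 0.0456
grasp_force: 0.0
```

Emit:
send_rows(steps=[0, 0, 0, 0, 1, 0, 0, 0, 0, 1, 0, 0, 0, 0, 1, 0, 0, 0, 0, 1, 0, 0, 0, 0, 1])

```text
t: 37.9
position: [0.463, -0.3702, 0.175]
ee_rot: [0.691, 0.722, 0.0, 0.0]
wrist_force: [0.1, 0.4, 0.0]
width: 0.093
grasp_force: 0.0
```

Emit:
send_rows(steps=[0, 0, -20, 0, 1, 0, 0, -50, 0, 1, 0, 0, -62, 0, 1, -14.5, -10.4, 0, 0, 1, -14.5, -10.4, 0, 0.085, 1])

```text
t: 38.52
position: [0.443, -0.4008, 0.3072]
ee_rot: [0.722, 0.692, -0.0, 0.0]
wrist_force: [1.0, -0.1, -0.8]
width: 0.0939
grasp_force: 0.0
```

Emit:
send_rows(steps=[0, 0, 0, 0, 1, 0, 0, 0, 0, 1, 0, 0, 0, 0, 1, 0, 0, 0, 0, 1, 0, 0, 0, 0, 1])

```text
t: 39.15
position: [0.4437, -0.3998, 0.3069]
ee_rot: [0.721, 0.693, 0.0, -0.0]
wrist_force: [-0.1, 0.7, -0.2]
width: 0.0939
grasp_force: 0.0
```

Run:
```python
from h import *
delta([.4419,-.3999,.3073],-2.4)
c=snap('wrist','w6'); a=load('w2')
G=lambda p:cv2.cvtColor(p,cv2.COLOR_RGB2GRAY)
for n,P in dict(handle=(.4614,-.37,.234),foot=(.43,-.368,.03),platecorner=(.515,-.323,.008)).items():
    u,v=proj(a,P).astype(int); u2,v2=proj(c,P).astype(int); w=14
    m=cv2.minMaxLoc(cv2.matchTemplate(G(c['pixels'])[v2-w-10:v2+w+10,u2-w-10:u2+w+10],G(a['pixels'])[v-w:v+w,u-w:u+w],cv2.TM_CCOEFF_NORMED)); print(n,m[1],np.array(m[3])-10)
```

```text
t 39.15 p [ 0.4437 -0.3998  0.3069] yawy -2.3115332282072942 tilt [ 0.0001  0.0001 -1.    ] turn 0.00154403644639299 now-frame [-0.1643 -1.7853 -0.3663] after-turn [-0.1671 -1.7851 -0.3663] F [-0.0994  0.7209 -0.2488] w 0.09388546038834529 g 0.0
handle 0.9812204241752625 [2 0]
foot 0.9284479022026062 [0 0]
platecorner 0.9975907206535339 [0 0]
```

```bash
python3 -c "
from plant import r
print(r.job_done())"
```

```text
the job is handed in; nothing more can be done
None
```

The stone lies on the open counter, its rear edge about 40 mm clear of the gap's mouth by the wrist camera. The hook is back on its stand, within about 2 mm of where it hung, and the job was handed in at 39 s.

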